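# Lay a mailing tube in the labelling cradle and clamp it with the keeper

### The arm

A 7-joint arm with a two-finger parallel gripper is mounted at the origin on the work surface; the furniture and walls round the work are solid. World frame = base frame: x ahead of the robot, y to its left, z up, the work surface at z = 0. Lengths are in mm, angles in degrees, forces in N, time in s.
With the tool pointing down it reaches from about 425 to 875 mm from the base axis. Payload 8.4 kg.
Tool frame: the origin (TCP) lies between the finger pads; the fingertips stand 22 mm ahead of it and the grasp point (between the pads) lies 3 mm ahead of it; z points along the fingers, y is the line along which they close (so a half turn about z gives the same grasp; the last joint's range is limited). The gripper opens to 85 mm and grips with 20 to 120 N. Pads are 22 mm wide; open, the fingers measure 114 mm over their backs; the gripper's body (76 mm by 85 mm) begins 54 mm behind the grasp point. The pads swing forward as they close: fully open they stand 13 mm farther back than shut.
Start: joints at [-70.657, 19.091, 2.286, 83.961, -0.768, 76.965, -3.352], TCP at [274.975, 588.943, 253.308] pointing down, gripper open.
Joint ranges: [-147.57, 147.57], [-21.85, 119.76], [-74.77, 79.35], [14.55, 137.4], [-85.83, 265.84], [4.83, 119.75], [-152.11, 152.11]. Speed limits (degrees/s): [127.2, 127.2, 159.86, 159.86, 180, 180, 180].

### API

Orientations are given as [roll, pitch, yaw] about the fixed x, y, z axes, in that order (R = Rz(yaw) Ry(pitch) Rx(roll)).
In Python, from plant import arm, read_camera gives the robot as it stands (arm), with the cameras as plain functions.
- The arm moves only by the shell command python3 steer.py FILE [FORCE], which reads ROWS from the file FILE. ROWS is one flat JSON list of numbers that holds 1 to 10 rows one after another, with no inner brackets; each row has 7 numbers: dx, dy, dz in mm, then a rotation vector rx, ry, rz in degrees, then the finger opening in mm; each row shifts and turns the commanded pose from where the row before left it, along the tool's axes as they then stand; what a row does not reach is not made up. A row lasts 1/12 s, in which the tool goes at most 41.7 mm and 7.16 degrees, less where a joint would pass 70% of its speed; a pose out of reach is approached as far as the arm can. The fingers move at their own pace and stop on an object; FORCE is the grip in N (left out, the last holds). Time passes only in rows, so rows that do not move let the fingers close. It prints the time, the measured TCP pose, the force, the opening and the grip force at its end. Input that does not fit is refused with a message, and nothing moves.
- arm.observe(): the state, without advancing time (a new reading comes with each control period).
- read_camera(name): name is "scene" or "top"; returns a dict with "frame" (400x640x3 uint8, blue, green, red), "K" (3x3 intrinsics, pixels), "rvec" (rotation vector, rad) and "tvec" (3), from world to camera coordinates, as OpenCV has them. Camera axes: x right, y down, z forward; pixel columns grow to the right and rows downward; lengths in mm; the calibration is good to about 2 mm. A picture is of the moment at which its call begins. There is no depth.
- arm.sign_off(): hands the job in; it is judged then, once.
The state is a dict: "t": time; "q": joint angles; "dq": joint speeds; "joint_efforts": joint torques, N m; "tool_pos": TCP position; "tool_rot": TCP orientation; "ft_force": force on the tool from outside, world axes, zero at the start; "wrist_torque": the same for the moment, N m; "width": finger opening in mm; "grasp_force": force on a finger pad.
Only numpy, scipy, OpenCV 4.12 (cv2) and the standard library are available. Lean on these libraries where they do the work, as an engineer would, in place of code of your own. Each camera call takes 0.05 s, during which the arm holds its last target. There are 200 camera calls.

### The job

Get the mailing tube ready for labelling: take the upright tube and lay it gently on its side in the sloping cradle, its plain end against the end stop at the low end and its cap at the high end, without letting it topple or drop. Then lower the U-shaped keeper gently over the lying tube, between the cradle's two saddles, so that it hangs astride the tube and holds it down, and let go. Leave the other things on the table where they are.

Things in the scene. Friction and masses are not known exactly. Their poses are not given: they have to be found in the camera images.
- tube: cardboard mailing tube, 170 mm long, 44 mm diameter, 0.14 kg, standing upright on its plain plug (the plain end). The top 18 mm is a white cap of 48 mm diameter. Origin: centre of the plain end's face; z runs along the tube to the cap. Centre of mass about 60 mm from the plain end
- tube_cap (a point): centre of the outer face of the tube's cap, 170 mm from the plain end along the tube's axis
- cradle: fixed cradle: base plate 165 x 95 x 10 mm with a sloping spine (26 mm wide), two 90 degree V saddles and an end-stop plate at the low end. Origin: on the table under it; x horizontal towards the high end, z up. The seated tube lies in the x-z plane, rising 15 degrees (0.262 rad) towards +x, so it is turned 75 degrees from upright
- cradle_seat (a point): where the centre of the tube's plain end belongs: on the seated tube's axis at the stop's face, 72 mm above the table, 53 mm from the cradle's origin towards the low end. x: along the seated tube, up the slope; y: across, level; z: square to both, upward. The stop is 50 mm wide, 13 mm higher than the axis. From 101 mm along x the tube overhangs freely: room for fingers on both sides
- cradle_gap (a point): on the seated tube's axis, 60.5 mm up the slope from cradle_seat, midway between the saddles: the keeper goes here. Low saddle 20 to 32 mm, high saddle 89 to 101 mm from the stop, measured along the axis; gap between them 57 mm. Saddle arms end 35 mm to either side, about level with the axis; the spine's top is 36 mm below the axis. Axes as cradle_seat
- keeper: steel keeper, an inverted U standing on two weighted legs, 0.18 kg, 121 mm tall. 30 mm long along x (feet 34); 68 mm wide along y (76 over the feet); 56 mm clear between legs, 70 mm clear under the 6 mm roof. On the roof a black grip fin, 12 mm thick along y, 30 mm long along x, from 76 to 121 mm height. Origin: centre of underside; z up. Astride, the tube runs along its x, either way round
- keeper_roof (a point): centre of the underside of the keeper's roof, 70 mm above its origin; rests on the top of the tube, i.e. 22 mm above the seat's axis, when draped
- tape_kraft: roll of brown tape lying flat, 108 mm diameter, 48 mm high; leave alone
- carton_0: small white carton 105 x 62 x 32 mm; leave alone
- carton_5: small brown carton 70 x 55 x 30 mm; leave alone

How it is judged:
By the outcome, as a careful person would: the job done as asked, in the order asked, and still so for the second after the job is handed in, with the robot touching nothing.
It also fails if it takes over 54 s, if anything falls off the work surface, if the arm or the gripper's body presses on something with over 40 N, if the wrist force passes 120 N, or if a joint passes its speed limit or range.

## Working session

There is one attempt and no reset: what is moved stays moved. The work goes in short steps, Python scripts to look and compute and a shell command to move; the robot and the scene stay as the last step left them, time stands still between calls to the robot, and variables do not carry over. Pictures are saved under pics/ and viewed, at most 10 in all, crops included, and the job is handed in when it is done.

```bash
ls; mkdir -p pics; python3 - <<'E'
from plant import arm, read_camera
import cv2
for n in("scene","top"):
    c=read_camera(n); cv2.imwrite(f"pics/{n}0.png",c["frame"]); print(n,c["K"].tolist(),c["rvec"],c["tvec"])
print(arm.observe())
E
```

```text
pics
plant.py
steer.py
scene [[501.71046857651965, 0.0, 315.21750767707584], [0.0, 501.71046857651965, 205.49503271551848], [0.0, 0.0, 1.0]] [ 1.96570254 -0.86620014  0.5126958 ] [-316.35879706  304.03543279 1198.99451631]
top [[467.8772466485491, 0.0, 320.07507524726776], [0.0, 467.8772466485491, 189.10718644130452], [0.0, 0.0, 1.0]] [ 2.11253654 -2.15684899  0.13692893] [  24.90648166  479.59575304 1213.74935449]
{'t': 0.1, 'q': array([-70.65577744,  19.12811758,   2.28663532,  84.0070725 ,
        -0.76746635,  76.9645989 ,  -3.35206859]), 'dq': array([ 0.01910521, -0.01827063, -0.02657677, -0.13331354, -0.05508317,
       -0.0466031 , -0.04922866]), 'joint_efforts': array([ 2.97843093e-03, -6.60019040e+01,  1.36916600e+00, -4.06480372e+01,
        1.68637448e-02,  9.08851594e-03,  5.91136313e-05]), 'tool_pos': array([274.86998329, 588.59908602, 252.49684816]), 'tool_rot': array([-1.79915721e+02,  6.61788195e-03,  1.54968986e+02]), 'ft_force': array([-0.10429501, -0.17001007, -0.21625018]), 'wrist_torque': array([ 0.00886017, -0.04606252, -0.00042259]), 'grasp_force': 0.0, 'width': 85.64902754245331}
```

View pics/scene0.png

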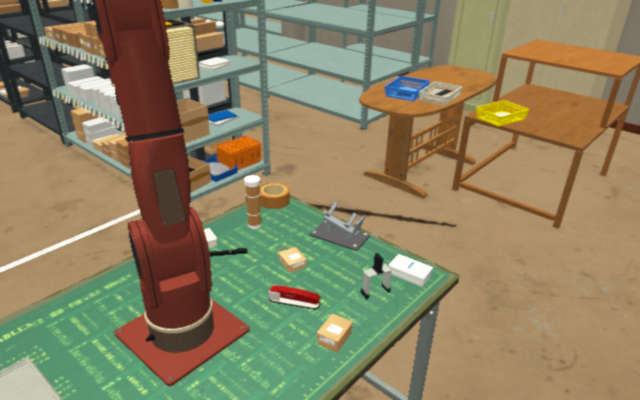

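View pics/top0.png

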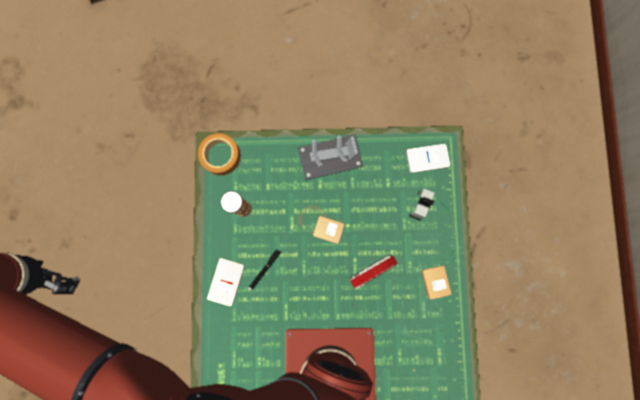

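The scene view shows the tube at about (253,203), the cradle at (341,228) and the keeper at (377,275). In the top view the cap is at (232,203), the cradle at (330,157) and the keeper at (423,204). I'll enlarge both.

```bash
python3 - <<'E'
import cv2, numpy as np
t=cv2.imread("pics/top0.png"); s=cv2.imread("pics/scene0.png")
def crop(im,x0,y0,w,h,k):
    c=cv2.resize(im[y0:y0+h,x0:x0+w],None,fx=k,fy=k,interpolation=cv2.INTER_CUBIC)
    for x in range(x0-x0%10+10,x0+w,10):
        cv2.line(c,((x-x0)*k,0),((x-x0)*k,5),(0,0,255),1); cv2.putText(c,str(x),((x-x0)*k-8,14),0,.3,(255,255,255),1)
    for y in range(y0-y0%10+10,y0+h,10):
        cv2.line(c,(0,(y-y0)*k),(5,(y-y0)*k),(0,0,255),1); cv2.putText(c,str(y),(6,(y-y0)*k+3),0,.3,(255,255,255),1)
    return c
a=crop(t,293,128,75,55,7); b=crop(t,402,182,38,42,7); d=crop(t,212,185,50,40,7)
H=np.zeros((600,800,3),np.uint8)
H[:385,:525]=a; H[:294,530:796]=b; H[300:580,530:800]=d[:,:270]
cv2.imwrite("pics/c1.png",H)
a=crop(s,305,198,70,55,7); b=crop(s,355,250,40,55,7); d=crop(s,240,170,40,60,4)
H[:]=0; H[:385,:490]=a; H[:385,500:780]=b; H[390:,0:160]=d[:210]
cv2.imwrite("pics/c2.png",H)
E
```

```text
(no output)
```

View pics/c1.png

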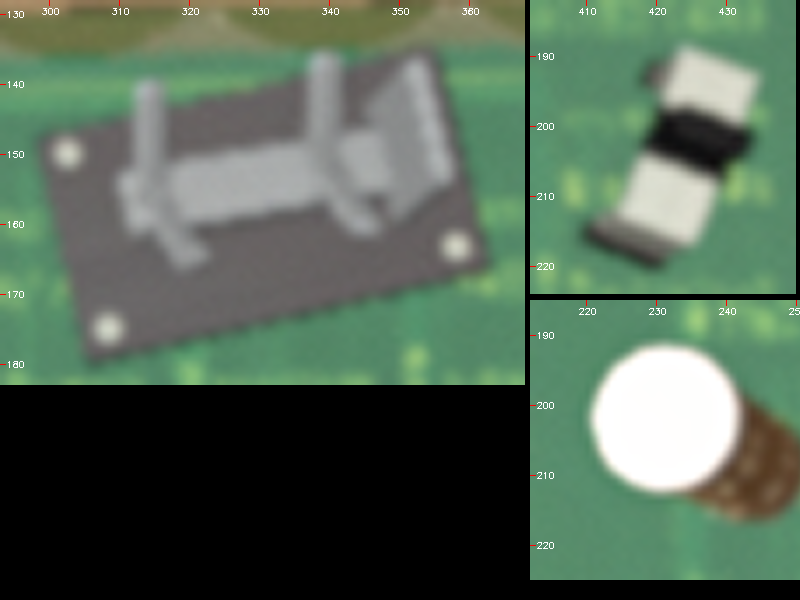

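View pics/c2.png

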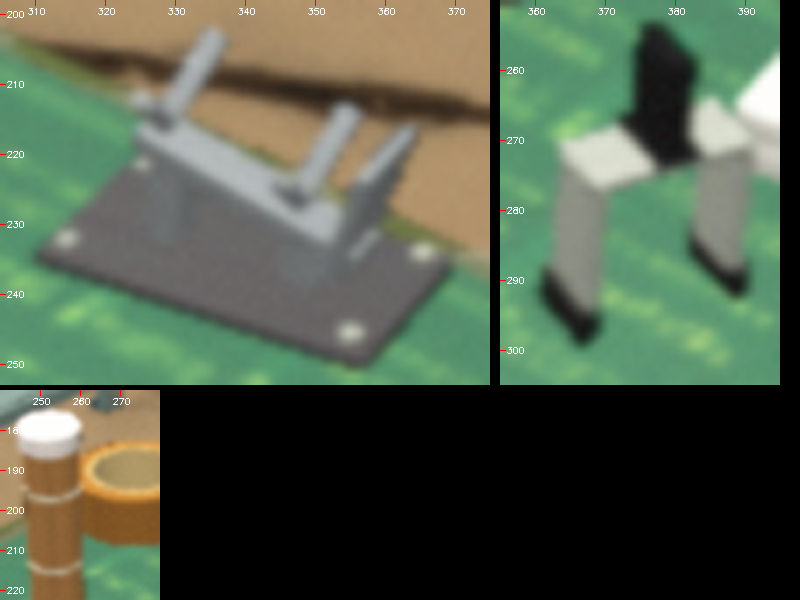

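The crops show the stop on the right, at top (355,145) and scene (361,220), so the cradle's high end is on the left. Visible screws in the top view are (302.5,150), (308,175) and (358,163). The keeper's roof spans (424,188) to (426,217). The cap's centre is at about (231.5,202).

```bash
cat > h.py <<'E'
import cv2, numpy as np, pickle, os
from plant import arm, read_camera
def cams(read=False):
    return {n:read_camera(n) for n in("scene","top")}
def P(c): 
    R=cv2.Rodrigues(c["rvec"])[0]; return c["K"]@np.c_[R,np.ravel(c["tvec"])]
def tri(C,t,s):
    X=cv2.triangulatePoints(P(C["top"]),P(C["scene"]),np.float64(t).reshape(2,1),np.float64(s).reshape(2,1)).ravel(); return X[:3]/X[3]
def ray(c,p,z):
    M=P(c); A=M[:,:3]; o=-np.linalg.solve(A,M[:,3]); d=np.linalg.solve(A,[p[0],p[1],1.]); return o+d*(z-o[2])/d[2]
def proj(c,X): 
    v=P(c)@np.r_[X,1]; return v[:2]/v[2]
E
python3 - <<'E'
from h import *
np.set_printoptions(precision=1,suppress=True)
C=cams(); T,S=C["top"],C["scene"]
for n in C:
    M=P(C[n]);print(n,"pos",-np.linalg.solve(M[:,:3],M[:,3]))
f=lambda n,t,s: print(n,tri(C,t,s))
f("screw near-high",(308.2,174.7),(314.2,231.8)); f("screw far-high",(302.4,149.7),(324.9,221.2)); f("screw near-low",(357.8,163),(354.6,245.1))
f("plate NL",(362.3,166),(356.8,250)); f("plate NH",(305.5,179.5),(310.2,235.2))
f("stop far",(352.5,136.8),(364,216)); f("stop near",(356.8,153.5),(357,224.3))
f("roof A",(424,188.5),(385,264));f("roof B",(434.6,192.3),(391,271));f("roof C",(426,217),(369.3,277));f("roof D",(414.8,213.3),(363.6,270.3))
print("plate corners z10",[ray(T,p,10) for p in((298.5,147),(305.5,179.5),(362.5,166),(355,135.5))])
print("roof z76",[ray(T,p,76) for p in((424,188.5),(434.6,192.3),(426,217),(414.8,213.3))])
# cap mask
g=T["frame"][180:225,212:262].min(2); m=(g>200).astype(np.uint8); M=cv2.moments(m,True); tc=(212+M['m10']/M['m00'],180+M['m01']/M['m00'])
print("cap top",tc,M['m00'], ray(T,tc,170))
X=ray(T,tc,170); print("expect in scene",proj(S,X),proj(S,[X[0],X[1],0]))
g=S["frame"][165:200,240:268]; hsv=cv2.cvtColor(g,cv2.COLOR_BGR2HSV); m=((hsv[...,1]<40)&(hsv[...,2]>215)).astype(np.uint8)
n,l,st,ce=cv2.connectedComponentsWithStats(m); print(st[1:]+[240,165,0,0,0],ce[1:]+[240,165])
E
```

```text
scene pos [-449.  -812.2  876.9]
top pos [ 294.9   -8.6 1271.5]
screw near-high [522.9  47.9  14.1]
screw far-high [592.6  63.4  14.1]
screw near-low [552.2 -88.3  14.4]
plate NL [ 545.7 -101.4    6.2]
plate NH [512.2  55.5   3. ]
stop far [608.8 -73.2  84.4]
stop near [564.3 -82.6  79.9]
roof A [ 468.3 -251.8   75.8]
roof B [ 457.9 -278.7   73. ]
roof C [ 395.4 -253.7   76. ]
roof D [ 406.1 -226.4   76.5]
plate corners z10 [array([603. ,  72.9,  10. ]), array([511.4,  54.8,  10. ]), array([ 545.3, -102.1,   10. ]), array([631.8, -84.2,  10. ])]
roof z76 [array([ 469.6, -253.1,   76. ]), array([ 459.1, -279.7,   76. ]), array([ 396.1, -254.4,   76. ]), array([ 406.1, -226.5,   76. ])]
cap top (230.74842767295598, 201.4559748427673) 318.0 [435.  225.7 170. ]
expect in scene [252.3 178.4] [254.9 225.4]
[[244 175  16   9 101]] [[251.4 178.8]]
```

```bash
cat > log.py <<'E'
from plant import arm, read_camera
import json
o=arm.observe(); open("q.log","a").write(json.dumps([list(map(float,o[k])) for k in("q","tool_pos","tool_rot")])+"\n")
E
python3 log.py
echo '[-22, -22, -8, 0, 0, 0, 85, -22, -22, -8, 0, 0, 0, 85, -22, -22, -8, 0, 0, 0, 85, -22, -22, -8, 0, 0, 0, 85, -22, -22, -8, 0, 0, 0, 85, -22, -22, -5, 0, 0, 0, 85, -22, -22, -5, 0, 0, 0, 85, -22, -22, -5, 0, 0, 0, 85, -22, -22, -5, 0, 0, 0, 85, -22, -22, -5, 0, 0, 0, 85]' > path.dat && python3 steer.py path.dat
python3 log.py
echo '[-22, -22, -5, 0, 0, 0, 85, -22, -22, -5, 0, 0, 0, 85, -22, -22, -5, 0, 0, 0, 85, -22, -22, -5, 0, 0, 0, 85, -22, -22, -5, 0, 0, 0, 85, -22, -22, -5, 0, 0, 0, 85, -22, -22, -5, 0, 0, 0, 85, -22, -22, -5, 0, 0, 0, 85, -22, -22, 0, 0, 0, 0, 85, -22, -22, 0, 0, 0, 0, 85]' > path.dat && python3 steer.py path.dat
python3 log.py
echo '[0, 0, 0, 0, 0, 6.6, 85, 0, 0, 0, 0, 0, 6.6, 85, 0, 0, 0, 0, 0, 6.6, 85, 0, 0, 0, 0, 0, 6.6, 85, 0, 0, 0, 0, 0, 6.6, 85, 0, 0, 0, 0, 0, 6.6, 85, 0, 0, 0, 0, 0, 6.6, 85, 0, 0, 0, 0, 0, 6.6, 85, 0, 0, 0, 0, 0, 0, 85]' > path.dat && python3 steer.py path.dat
python3 log.py; cat q.log
```

```text
t: 1.03
tool_pos: [381.5, 294.9, 318.5]
tool_rot: [180.0, -0.0, 155.0]
ft_force: [0.3, 0.6, 0.8]
width: 84.9
grasp_force: 0.0
t: 1.87
tool_pos: [487.8, 2.5, 358.8]
tool_rot: [180.0, 0.0, 155.0]
ft_force: [0.4, 0.5, 0.2]
width: 84.8
grasp_force: 0.0
t: 2.62
tool_pos: [487.4, 4.1, 358.2]
tool_rot: [-180.0, -0.0, 101.8]
ft_force: [-0.1, -0.2, 0.1]
width: 84.9
grasp_force: 0.0
[[-70.65779855317476, 19.118934087129585, 2.286685599590876, 83.99190113814237, -0.7706174042219811, 76.9657037730014, -3.35244041316161], [274.8727880116322, 588.721586117781, 252.7300746119745], [-179.93871970347442, 0.001792422367101555, 154.97006992866463]]
[[-55.51933273043979, -2.724362580102211, 12.115054197436702, 101.0990784256028, 0.5652023344634326, 81.56518620618515, 21.46851612755156], [381.45834095390995, 294.91823305260493, 318.5031940009539], [179.99549458912628, -0.011641198637292976, 154.9689939274226]]
[[-40.20635204573483, -4.258183295023354, 33.04034136491476, 97.23080705171454, 2.304769974123427, 86.29061014874424, 57.58517106407176], [487.80270360937544, 2.4988393936537006, 358.75220400369295], [179.95455079943537, 0.03406391218106762, 154.9705643448284]]
[[-37.9101303683403, -4.018837516934682, 30.728224662435316, 97.20152342690706, 2.0544111279659396, 86.26799316418162, 4.471811825810234], [487.39898384368104, 4.056706922303375, 358.2407490129915], [-179.98917011857165, -0.003073297740846496, 101.8498119256883]]
```

```bash
cat > fk.py <<'E'
import numpy as np, json, itertools
from scipy.spatial.transform import Rotation as Ro
from scipy.optimize import least_squares
def fk(q,s,p):
    h,a,b,L,o1,o7,e,f,g=p
    R1=Ro.from_euler('ZYZ',[s[0]*q[0]+o1,q[1],s[1]*q[2]],degrees=True)
    R2=R1*Ro.from_euler('YZ',[q[3],s[2]*q[4]],degrees=True)
    R3=R2*Ro.from_euler('YZ',[q[5],s[3]*q[6]+o7],degrees=True)
    R0=Ro.from_euler('Z',s[0]*q[0]+o1,degrees=True)
    return R0.apply([g,0,h])+R1.apply([e,0,a])+R2.apply([0,0,b])+R3.apply([0,0,L])+ (R1*Ro.from_euler('Y',q[3],degrees=True)).apply([f,0,0]),R3
def load(): return [json.loads(l) for l in open("q.log")]
def res(p,s,D):
    r=[]
    for q,x,o in D:
        P,R=fk(q,s,p); r+=list(P-x); r+=list(2*(R.inv()*Ro.from_euler('xyz',o,degrees=True)).as_rotvec(degrees=True))
    r+=list(1e-2*np.array(p[6:]))
    return np.array(r)
def fit():
    D=load(); best=None
    for s in itertools.product([1,-1],repeat=4):
        for o1 in(0,135,-5):
          for o7 in (0,90,180,-90):
            m=least_squares(res,[300,500,480,280,o1,o7,0,0,0],args=(s,D))
            if best is None or m.cost<best[0]: best=(m.cost,s,m.x)
    return best
E
python3 - <<'E'
from fk import *
c,s,p=fit(); print(c,s,p.round(1)); print(res(p,s,load()).round(1))
E
```

```text
32.69273668840565 (-1, -1, -1, -1) [-278.6  479.6  549.4 -249.6   -4.1   85.9  -13.    53.3  -18.3]
[ 3.  -1.5 -0.7  0.  -0.   0.  -3.7  5.2 -2.3  0.   0.  -0.  -0.8 -1.5
  1.6 -0.   0.   0.   0.2 -0.4  1.4  0.  -0.  -0.  -0.1  0.5 -0.2]
```

```bash

echo '[0, 0, 0, 0, 6, 0, 85, 0, 0, 0, 0, 6, 0, 85, 0, 0, 0, 0, 6, 0, 85, 0, 0, 0, 0, 6, 0, 85, 0, 0, 0, 0, 6, 0, 85, 0, 0, 0, 0, 0, 0, 85]' > path.dat && python3 steer.py path.dat
python3 log.py
python3 - <<'E'
from fk import *
c,s,p=fit(); print(c,s,p.round(1)); print(res(p,s,load()).round(1)); print(np.round(load()[-1][0],1))
E
```

```text
t: 3.12
tool_pos: [487.3, 1.3, 356.9]
tool_rot: [-180.0, -30.3, 102.0]
ft_force: [-0.7, -1.0, -0.3]
width: 85.2
grasp_force: 0.0
42.05125477919486 (-1, -1, -1, -1) [334.5 480.8 549.6 367.3  -4.1  86.1 -13.5  50.8 -18.6]
[ 2.6 -1.5 -0.8  0.  -0.  -0.2 -3.9  5.3 -2.5  0.   0.  -0.2 -0.5 -1.4
  1.4 -0.   0.  -0.2 -0.2 -0.5  1.3  0.  -0.  -0.2  0.3 -0.1  0.6  4.1
  0.1  0.9 -0.1  0.5 -0.2]
[-27.2   6.2  44.2  94.9 -30.5  96.1  30.3]
```

```bash
cat > ik.py <<'E'
from fk import *
_,S_,P_=None,(-1,-1,-1,-1),np.array([334.5,480.8,549.6,367.3,-4.1,86.1,-13.5,50.8,-18.6])
LO=np.array([-147.57,-21.85,-74.77,14.55,-85.83,4.83,-152.11])+2; HI=np.array([147.57,119.76,79.35,137.4,265.84,119.75,152.11])-2
def ik(x,R,q0):
    f=lambda q:(lambda a:np.r_[a[0]-x,5*(a[1].inv()*R).as_rotvec(degrees=True),.01*(q-q0)])(fk(q,S_,P_))
    m=least_squares(f,np.clip(q0,LO,HI),bounds=(LO,HI)); return m.x,np.linalg.norm(m.fun[:6])
psi=np.radians(102); u=np.array([np.cos(psi),np.sin(psi),0]); w=np.array([u[1],-u[0],0]); Z=np.array([0,0,1.])
def tool(e): # e: depression of tool z below horizontal-u, deg
    e=np.radians(e); z=np.cos(e)*u-np.sin(e)*Z; return Ro.from_matrix(np.c_[np.cross(w,z),w,z])
seat=np.array([583.6,-65.3,72.]); ax=np.cos(np.radians(15))*u+np.sin(np.radians(15))*Z
E
python3 - <<'E'
from ik import *
q=np.array(load()[-1][0])
T=np.array([435.2,225.7,0])
for e in(30,20):
  qq=q; R=tool(e)
  for d in(-110,-60,-3):
    qq,r=ik(T+[0,0,130]+d*R.as_matrix()[:,2],R,qq); print(e,d,qq.round(),round(r,1))
  for dz in (50,): qq,r=ik(T+[0,0,180]-3*R.as_matrix()[:,2],R,qq); print('lift',qq.round(),round(r,1))
  for k in(25,50,75):
    R=tool(e+k); X=T+[0,0,180]+(seat+130*ax+[0,0,60]-T-[0,0,180])*k/75-3*R.as_matrix()[:,2]
    qq,r=ik(X,R,qq); print('mv',k,X.round(),qq.round(),round(r,1))
  qq,r=ik(X-[0,0,60],R,qq); print('place',qq.round(),round(r,1))
E
```

```text
30 -110 [-15.  29.  33. 107. -59.  98.  53.] 0.0
30 -60 [-17.  30.  31. 110. -62.  94.  53.] 0.0
30 -3 [-20.  31.  28. 112. -65.  89.  53.] 0.0
lift [-22.  25.  29. 112. -63.  90.  48.] 0.0
mv 25 [476. 168. 178.] [-30.  15.  32. 108. -42.  77.  31.] 0.0
mv 50 [517. 113. 173.] [-40.  12.  33. 105. -17.  68.  11.] 0.0
mv 75 [557.  58. 169.] [-51.  16.  35. 102.   7.  65.  -8.] 0.0
place [-50.  21.  34. 104.   4.  59.  -8.] 0.0
20 -110 [ -7.  38.  28. 104. -63. 105.  59.] 0.0
20 -60 [-10.  38.  26. 107. -66. 101.  59.] 0.0
20 -3 [-14.  38.  24. 110. -69.  96.  59.] 0.0
lift [-14.  32.  25. 111. -68.  97.  54.] 0.0
mv 25 [476. 168. 177.] [-22.  20.  30. 107. -51.  83.  40.] 0.0
mv 50 [517. 113. 173.] [-32.  14.  32. 104. -28.  72.  22.] 0.0
mv 75 [557.  58. 169.] [-44.  15.  33. 101.  -4.  66.   2.] 0.0
place [-42.  20.  32. 104.  -6.  59.   4.] 0.0
```

```bash

echo '[0, 0, 0, 0, 6, 0, 85, 0, 0, 0, 0, 6, 0, 85, 0, 0, 0, 0, 6, 0, 85, 0, 0, 0, 0, 6, 0, 85, 0, 0, 0, 0, 5.7, 0, 85, 0, 0, 0, 0, 0, 0, 85, 0, 0, 0, 0, 0, 0, 85]' > path.dat && python3 steer.py path.dat
cat > go.py <<'E'
# usage: go.py x y z [e] : delta to grasp-point target in tool axes + rotvec
import sys; from ik import *
from plant import arm, read_camera
def delta(X,e):
    o=arm.observe(); R=Ro.from_euler('xyz',o["tool_rot"],degrees=True); Rt=tool(e)
    X=np.array(X)-3*Rt.as_matrix()[:,2]
    return R.inv().apply(X-o["tool_pos"]).round(1),(R.inv()*Rt).as_rotvec(degrees=True).round(1)
if __name__=="__main__":
    a=list(map(float,sys.argv[1:])); print(*delta(a[:3],a[3]))
E
python3 go.py 455 132.5 185 30; python3 go.py 435.2 225.7 130 30
```

```text
t: 3.7
tool_pos: [487.4, 4.1, 356.8]
tool_rot: [-179.7, -59.5, 101.9]
ft_force: [0.5, 0.1, 0.9]
width: 85.0
grasp_force: 0.0
[-80.9  -4.  198.3] [-0.3  0.5 -0. ]
[-79.9  -3.5 308.3] [-0.3  0.5 -0. ]
```

```bash

echo '[-10, -0.5, 25, 0, 0, 0, 85, -10, -0.5, 25, 0, 0, 0, 85, -10, -0.5, 25, 0, 0, 0, 85, -10, -0.5, 25, 0, 0, 0, 85, -10, -0.5, 25, 0, 0, 0, 85, -10, -0.5, 25, 0, 0, 0, 85, -10, -0.5, 25, 0, 0, 0, 85, -10, -0.5, 23, 0, 0.5, 0, 85, 0, 0, 0, 0, 0, 0, 85, 0, 0, 0, 0, 0, 0, 85]' > path.dat && python3 steer.py path.dat
python3 go.py 435.2 225.7 130 30
python3 - <<'E'
from h import *
C=cams(); 
a=C["top"]["frame"][150:290,180:400]; b=C["scene"]["frame"][140:280,180:400]
cv2.imwrite("pics/pre.png",cv2.resize(np.vstack([a,b]),None,fx=2.1,fy=2.1,interpolation=cv2.INTER_CUBIC))
E
```

```text
t: 4.53
tool_pos: [455.5, 132.2, 190.1]
tool_rot: [179.9, -60.1, 102.6]
ft_force: [0.8, -0.3, 0.9]
width: 84.8
grasp_force: 0.0
[ -4.3   0.2 109.9] [-0.4 -0.1  0.3]
```

View pics/pre.png

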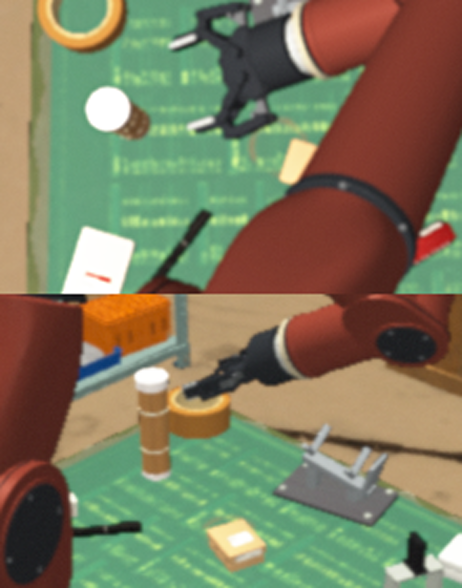

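The fingers straddle the tube's line in the top view: tips at crop (182,43) and (205,127), cap at (107,108). I'll go in.

```bash

echo '[-2, 0, 12, 0, 0, 0, 85, -2, 0, 14, 0, 0, 0, 85, 0, 0, 14, 0, 0, 0, 85, 0, 0, 14, 0, 0, 0, 85, 0, 0, 14, 0, 0, 0, 85, 0, 0, 14, 0, 0, 0, 85, 0, 0, 14, 0, 0, 0, 85, 0, 0, 14, 0, 0, 0, 85, 0, 0, 0, 0, 0, 0, 85, 0, 0, 0, 0, 0, 0, 85]' > path.dat && python3 steer.py path.dat 30
python3 go.py 435.2 225.7 130 30
python3 - <<'E'
from h import *
T=read_camera("top"); tc=np.array(proj(T,[435.2,225.7,170])).astype(int)
x0,y0=tc-22
g=T["frame"][y0:y0+44,x0:x0+44].min(2); m=(g>200).astype(np.uint8); n,l,st,ce=cv2.connectedComponentsWithStats(m); print(st[1:],ce[1:]+[x0,y0])
E
```

```text
t: 5.47
tool_pos: [435.8, 222.9, 130.9]
tool_rot: [-179.9, -60.2, 102.1]
ft_force: [0.1, -0.8, -0.7]
width: 85.3
grasp_force: 0.0
[ 0.7  0.  -0.1] [-0.2 -0.2  0.1]
[[ 20   2   9   5  17]
 [ 13  13  21  20 337]
 [ 28  39   9   5  19]] [[231.82352941 183.17647059]
 [230.78338279 201.40356083]
 [240.15789474 220.05263158]]
```

```bash

echo '[0, 0, 0, 0, 0, 0, 70, 0, 0, 0, 0, 0, 0, 60, 0, 0, 0, 0, 0, 0, 54, 0, 0, 0, 0, 0, 0, 50, 0, 0, 0, 0, 0, 0, 47, 0, 0, 0, 0, 0, 0, 45, 0, 0, 0, 0, 0, 0, 43, 0, 0, 0, 0, 0, 0, 41, 0, 0, 0, 0, 0, 0, 38, 0, 0, 0, 0, 0, 0, 38]' > path.dat && python3 steer.py path.dat 30
echo '[0, 0, 0, 0, 0, 0, 38, 0, 0, 0, 0, 0, 0, 38]' > path.dat && python3 steer.py path.dat
```

```text
t: 6.35
tool_pos: [436.3, 222.3, 131.4]
tool_rot: [180.0, -60.2, 102.2]
ft_force: [-0.3, -1.1, 3.2]
width: 43.1
grasp_force: 30.7
t: 6.52
tool_pos: [436.3, 222.3, 131.4]
tool_rot: [180.0, -60.2, 102.2]
ft_force: [-0.9, -1.5, 3.5]
width: 42.9
grasp_force: 30.7
```

```bash

echo '[0, 0, 0, 0, 0, 0, 38, 4, 0, -2, 0, 0, 0, 38, 8, 0, -4.5, 0, 0, 0, 38, 10, 0, -6, 0, 0, 0, 38, 12, 0, -7, 0, 0, 0, 38, 12, 0, -7, 0, 0, 0, 38, 6, 0, -3.5, 0, 0, 0, 38, 0, 0, 0, 0, 0, 0, 38]' > path.dat && python3 steer.py path.dat 60
echo '[0, 0, 0, 0, -2, 0, 38, 0, 0, 0, 0, -4, 0, 38, 0, 0, 0, 0, -5, 0, 38, 0, 0, 0, 0, -5, 0, 38, 0, 0, 0, 0, -5, 0, 38, 0, 0, 0, 0, -5, 0, 38, 0, 0, 0, 0, -5, 0, 38, 0, 0, 0, 0, -5, 0, 38, 0, 0, 0, 0, -5, 0, 38, 0, 0, 0, 0, -5, 0, 38]' > path.dat && python3 steer.py path.dat
echo '[0, 0, 0, 0, -5, 0, 38, 0, 0, 0, 0, -5, 0, 38, 0, 0, 0, 0, -5, 0, 38, 0, 0, 0, 0, -5, 0, 38, 0, 0, 0, 0, -5, 0, 38, 0, 0, 0, 0, -3, 0, 38, 0, 0, 0, 0, -1, 0, 38, 0, 0, 0, 0, 0, 0, 38, 0, 0, 0, 0, 0, 0, 38]' > path.dat && python3 steer.py path.dat
python3 - <<'E'
from h import *; from go import *
X=seat+130*ax; print(X, delta(X+[0,0,60],105))
C=cams()
a=C["top"]["frame"][120:260,200:420]; b=C["scene"]["frame"][140:280,200:420]
cv2.imwrite("pics/rot.png",cv2.resize(np.vstack([a,b]),None,fx=2.1,fy=2.1,interpolation=cv2.INTER_CUBIC))
E
```

```text
t: 7.18
tool_pos: [437.1, 222.1, 193.4]
tool_rot: [179.6, -60.2, 102.5]
ft_force: [0.3, 0.0, -1.1]
width: 42.6
grasp_force: 60.7
t: 8.02
tool_pos: [436.5, 222.1, 191.7]
tool_rot: [179.9, -14.0, 102.2]
ft_force: [-0.7, 0.2, -2.1]
width: 42.5
grasp_force: 60.9
t: 8.77
tool_pos: [436.3, 221.7, 190.9]
tool_rot: [-179.9, 14.7, 102.2]
ft_force: [-0.8, -0.6, -1.1]
width: 42.5
grasp_force: 60.9
[557.49245467  57.52634383 105.64647586] (array([-173.4,   84. ,   68.7]), array([-0. , -0.3,  0.2]))
```

View pics/rot.png

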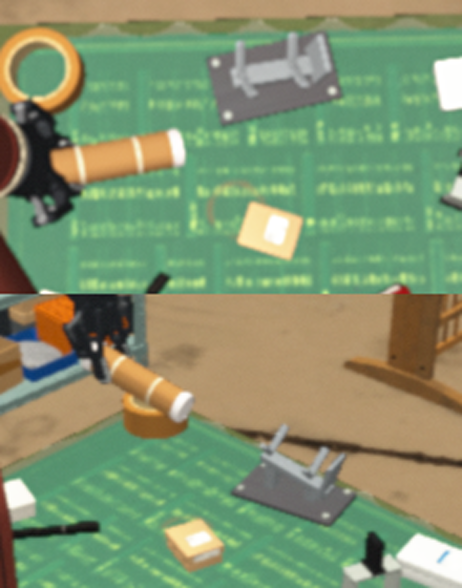

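The tube lies along the cradle's direction. Its white plug faces the low end, at top crop (177,147) and scene crop (181,405). I'll check its tilt and use the same camera views to verify the seat.

```bash
python3 - <<'E'
from h import *; from go import *
np.set_printoptions(precision=1,suppress=True)
C=cams(); o=arm.observe(); R=Ro.from_euler('xyz',o["tool_rot"],degrees=True)
G=o["tool_pos"]+3*R.as_matrix()[:,2]; E=G-130*ax; print("pred",E,[proj(C[n],E) for n in C])
def blob(n):
    p=proj(C[n],E).astype(int); x0,y0=p-18; f=C[n]["frame"][y0:y0+36,x0:x0+36]; h=cv2.cvtColor(f,cv2.COLOR_BGR2HSV)
    m=((h[...,1]<60)&(h[...,2]>150)).astype(np.uint8); k,l,st,ce=cv2.connectedComponentsWithStats(m); i=1+np.argmax(st[1:,4]); 
    c=max(cv2.findContours((l==i).astype(np.uint8),0,1)[0],key=len); print(n,st[i]+[x0,y0,0,0,0],cv2.minAreaRect(c)); return ce[i]+[x0,y0]
s,t=blob("scene"),blob("top"); print(s,t,tri(C,t,s))
# seat checks: predicted pixel positions of stop-face top corners and saddle arm ends
y=w; zs=-np.sin(np.radians(15))*u+np.cos(np.radians(15))*Z
for nm,a,b,c in(("stoptop+",0,25,13),("stoptop-",0,-25,13),("hs far",95,35,0),("hs near",95,-35,0),("ls far",26,35,0),("ls near",26,-35,0),("spine hi end",101,0,-36),("cap",170,0,0)):
    X=seat+a*ax+b*y+c*zs; print(nm,X,[proj(C[n],X) for n in("top","scene")])
E
```

```text
pred [463.   97.6 154.9] [array([289. , 193.6]), array([284.9, 189.6])]
scene [281 186  12  15 108] ((16.0, 18.0), (8.485280990600586, 14.142135620117188), 45.0)
top [279 181  10  19 119] ((18.339345932006836, 18.567214965820312), (19.124784469604492, 6.928440093994141), 76.75948333740234)
[286.4 192.9] [284.2 189.6] [460.3 101.4 157.1]
stoptop+ [608.8 -63.4  84.6] [array([348.8, 136.8]), array([361.3, 214.8])]
stoptop- [559.8 -73.8  84.6] [array([353.3, 155.1]), array([354. , 222.4])]
hs far [598.8  31.7  96.6] [array([312.2, 140.3]), array([335.2, 201.6])]
hs near [530.3  17.2  96.6] [array([318.3, 166.2]), array([324.2, 211.7])]
ls far [612.6 -33.5  78.7] [array([337.2, 136.2]), array([354.2, 212.4])]
ls near [544.1 -48.   78.7] [array([343.5, 161.7]), array([343.7, 222.9])]
spine hi end [561.4  39.2  63.4] [array([310.1, 157.3]), array([325.2, 214.5])]
cap [549.5  95.3 116. ] [array([287.1, 158. ]), array([309.3, 194.9])]
```

```bash
sed -i 's/^seat=.*72.\]);/seat=np.array([584.4,-69.2,72.]);/' ik.py
python3 - <<'E'
from h import *; from go import *
C=cams(); print(tri(C,(313.9,140),(335.5,202.5)),tri(C,(338.8,136.2),(354.5,212.5)))
for d in(50,0): X=seat+134*ax+[0,0,d]; print(X, delta(X,105))
E
```

```text
[598.65922412  28.44089149  95.06736189] [611.35863863 -36.74645304  80.45602477]
[557.48914559  57.40561595 156.68175204] (array([-170.8,   83.8,   77.9]), array([ 0. , -0.2,  0.1]))
[557.48914559  57.40561595 106.68175204] (array([-158.1,   83.8,  126.3]), array([ 0. , -0.2,  0.1]))
```

```bash

echo '[-10, 5, 4, 0, 0, 0, 38, -20, 10, 9, 0, 0, 0, 38, -20, 10, 9, 0, 0, 0, 38, -20, 10, 9, 0, 0, 0, 38, -20, 10, 9, 0, 0, 0, 38, -20, 10, 9, 0, 0, 0, 38, -20, 10, 9, 0, 0, 0, 38, -20, 10, 9, 0, 0, 0, 38, -20, 9, 9, 0, 0, 0, 38, -1, 0, 0, 0, 0, 0, 38]' > path.dat && python3 steer.py path.dat 60
echo '[0, 0, 0, 0, 0, 0, 38, 0, 0, 0, 0, 0, 0, 38]' > path.dat && python3 steer.py path.dat
python3 - <<'E'
from h import *; from go import *
X=seat+134*ax; print(X, delta(X,105))
C=cams()
a=C["top"]["frame"][120:190,270:380]; b=C["scene"]["frame"][165:260,290:400]
cv2.imwrite("pics/over.png",cv2.resize(np.vstack([a,b]),None,fx=3.6,fy=3.6,interpolation=cv2.INTER_CUBIC))
E
```

```text
t: 9.9
tool_pos: [559.0, 53.1, 161.3]
tool_rot: [180.0, 15.0, 101.8]
ft_force: [-0.7, -0.8, -1.8]
width: 42.6
grasp_force: 61.0
t: 10.07
tool_pos: [557.3, 58.8, 161.3]
tool_rot: [-180.0, 14.8, 102.1]
ft_force: [0.6, 0.2, -1.2]
width: 42.4
grasp_force: 61.0
[557.48914559  57.40561595 106.68175204] (array([12.6, -0.1, 50.2]), array([ 0. , -0.2,  0.1]))
```

View pics/over.png

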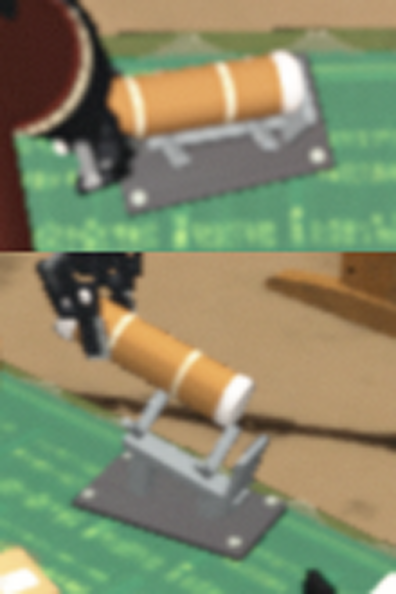

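The tube is over the cradle and in line with it, its plug just inside the stop. I'll lower it.

```bash

echo '[2, 0, 8, 0, 0, 0, 38, 2, 0, 8, 0, 0, 0, 38, 2, 0, 8, 0, 0, 0, 38, 2, 0, 8, 0, 0, 0, 38, 1.5, 0, 5, 0, 0, 0, 38, 0.5, 0, 2, 0, 0, 0, 38, 0, 0, 0, 0, 0, 0, 38]' > path.dat && python3 steer.py path.dat 60
echo '[0.5, 0, 2, 0, 0, 0, 38, 0.5, 0, 2, 0, 0, 0, 38, 0, 0, 0, 0, 0, 0, 38]' > path.dat && python3 steer.py path.dat
python3 go.py 557.5 57.4 106.7 105
```

```text
t: 10.75
tool_pos: [557.1, 58.8, 120.4]
tool_rot: [-179.9, 14.8, 102.2]
ft_force: [-0.1, -1.3, -0.8]
width: 42.4
grasp_force: 61.0
t: 11.0
tool_pos: [557.6, 58.9, 116.9]
tool_rot: [180.0, 14.8, 102.2]
ft_force: [0.3, 0.6, -1.8]
width: 42.2
grasp_force: 61.0
[ 1.2 -0.4  7.3] [ 0.  -0.2  0.2]
```

```bash

echo '[0.5, 0, 2, 0, 0, 0, 38, 0.5, 0, 1.5, 0, 0, 0, 38, 0, 0, 0, 0, 0, 0, 38]' > path.dat && python3 steer.py path.dat
echo '[0.3, 0, 1.5, 0, 0, 0, 38, 0, 0, 0, 0, 0, 0, 38]' > path.dat && python3 steer.py path.dat
echo '[0.3, 0, 1, 0, 0, 0, 38, 0, 0, 0, 0, 0, 0, 38]' > path.dat && python3 steer.py path.dat
python3 go.py 557.5 57.4 106.7 105
```

```text
t: 11.25
tool_pos: [557.7, 59.0, 113.4]
tool_rot: [180.0, 14.8, 102.2]
ft_force: [1.0, -0.3, -0.8]
width: 42.3
grasp_force: 61.2
t: 11.42
tool_pos: [558.3, 59.0, 112.4]
tool_rot: [179.9, 14.8, 102.2]
ft_force: [2.0, 0.9, 2.4]
width: 42.6
grasp_force: 61.5
t: 11.58
tool_pos: [558.4, 59.2, 111.8]
tool_rot: [179.9, 14.8, 102.2]
ft_force: [-0.9, 0.6, 9.6]
width: 42.6
grasp_force: 62.1
[-0.1 -1.3  2.4] [ 0.1 -0.2  0.2]
```

```bash

echo '[-1.7, 0, 0.8, 0, 0, 0, 38, 0, 0, 0, 0, 0, 0, 38]' > path.dat && python3 steer.py path.dat
echo '[-1.7, 0, 0.8, 0, 0, 0, 38, 0, 0, 0, 0, 0, 0, 38]' > path.dat && python3 steer.py path.dat
echo '[-0.9, 0, 0.5, 0, 0, 0, 38, 0, 0, 0, 0, 0, 0, 38]' > path.dat && python3 steer.py path.dat
python3 go.py 557.5 57.4 106.7 105
```

```text
t: 11.75
tool_pos: [558.6, 58.5, 111.7]
tool_rot: [179.9, 14.7, 102.2]
ft_force: [-3.0, 5.4, 13.1]
width: 42.4
grasp_force: 62.6
t: 11.92
tool_pos: [558.8, 57.3, 111.5]
tool_rot: [179.9, 14.7, 102.2]
ft_force: [-5.3, 6.3, 15.8]
width: 42.6
grasp_force: 62.9
t: 12.08
tool_pos: [559.0, 56.7, 111.3]
tool_rot: [179.9, 14.6, 102.2]
ft_force: [-5.6, 8.1, 16.7]
width: 42.4
grasp_force: 63.0
[ 2.2 -1.3  1.2] [ 0.2 -0.4  0.2]
```

```bash

python3 - <<'E'
from h import *
C=cams()
a=C["top"]["frame"][125:185,280:380]; b=C["scene"]["frame"][185:255,300:400]
cv2.imwrite("pics/seat.png",cv2.resize(np.vstack([a,b]),None,fx=4.5,fy=4.5,interpolation=cv2.INTER_CUBIC))
E
```

View pics/seat.png

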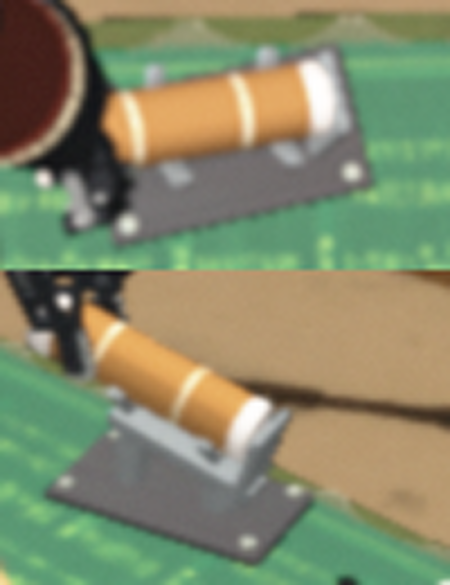

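It's in the saddles with the plug next to the stop: top crop (337,95), scene crop (265,430). I'll push it down the slope until the stop is felt.

```bash

echo '[-1.7, 0, 0.6, 0, 0, 0, 38, 0, 0, 0, 0, 0, 0, 38]' > path.dat && python3 steer.py path.dat
echo '[-1.7, 0, 0.6, 0, 0, 0, 38, 0, 0, 0, 0, 0, 0, 38]' > path.dat && python3 steer.py path.dat
echo '[-1.7, 0, 0.6, 0, 0, 0, 38, 0, 0, 0, 0, 0, 0, 38]' > path.dat && python3 steer.py path.dat
python3 -c "
from h import *; from go import *
o=arm.observe(); print(o['ft_force']@ax, o['wrist_torque'], o['ft_force'])"
```

```text
t: 12.35
tool_pos: [559.4, 54.6, 110.9]
tool_rot: [179.9, 14.7, 102.2]
ft_force: [-4.0, 6.6, 12.8]
width: 42.5
grasp_force: 62.7
t: 12.52
tool_pos: [559.7, 53.3, 110.6]
tool_rot: [179.9, 14.6, 102.2]
ft_force: [-5.0, 7.8, 12.8]
width: 42.2
grasp_force: 62.8
t: 12.68
tool_pos: [559.7, 53.2, 110.6]
tool_rot: [179.9, 14.5, 102.3]
ft_force: [-8.6, 13.3, 17.6]
width: 42.6
grasp_force: 63.3
18.861721673652415 [ 1.90785666  1.66907326 -0.55321055] [-8.58077349 13.3300106  17.55679918]
```

```bash

echo '[0.4, -0.7, -1, 0, 0, 0, 38, 0, 0, 0, 0, 0, 0, 38, 0, 0, 0, 0, 0, 0, 38]' > path.dat && python3 steer.py path.dat
echo '[0.2, -0.7, -0.8, 0, 0, 0, 38, 0, 0, 0, 0, 0, 0, 38, 0, 0, 0, 0, 0, 0, 38]' > path.dat && python3 steer.py path.dat
```

```text
t: 12.93
tool_pos: [559.5, 53.1, 111.0]
tool_rot: [179.8, 14.6, 102.3]
ft_force: [-1.6, 9.8, 6.3]
width: 42.5
grasp_force: 61.8
t: 13.18
tool_pos: [559.0, 52.9, 111.6]
tool_rot: [179.8, 14.6, 102.3]
ft_force: [1.5, 8.8, 3.2]
width: 42.7
grasp_force: 61.2
```

```bash

echo '[0.4, 0, 0, 0, 0, 0, 38, 0, 0, 0, 0, 0, 0, 38, 0, 0, 0, 0, 0, 0, 38]' > path.dat && python3 steer.py path.dat 20
echo '[0, 0, 0, 0, 0, 0, 44, 0, 0, 0, 0, 0, 0, 46, 0, 0, 0, 0, 0, 0, 48, 0, 0, 0, 0, 0, 0, 52, 0, 0, 0, 0, 0, 0, 60, 0, 0, 0, 0, 0, 0, 72, 0, 0, 0, 0, 0, 0, 80, 0, 0, 0, 0, 0, 0, 85, 0, 0, 0, 0, 0, 0, 85]' > path.dat && python3 steer.py path.dat 20
python3 - <<'E'
from h import *
C=cams()
a=C["top"]["frame"][125:185,280:380]; b=C["scene"]["frame"][185:255,300:400]
cv2.imwrite("pics/rel.png",cv2.resize(np.vstack([a,b]),None,fx=4.5,fy=4.5,interpolation=cv2.INTER_CUBIC))
E
```

```text
t: 13.43
tool_pos: [559.0, 52.9, 111.5]
tool_rot: [179.8, 14.7, 102.3]
ft_force: [2.4, 7.9, 2.6]
width: 42.2
grasp_force: 61.2
t: 14.18
tool_pos: [557.9, 50.0, 110.9]
tool_rot: [-180.0, 14.8, 102.2]
ft_force: [0.1, -0.3, 0.5]
width: 85.0
grasp_force: 0.0
```

View pics/rel.png

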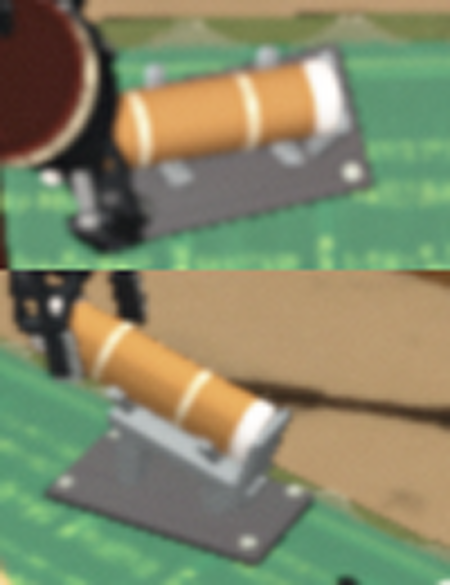

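The tube rests in both saddles with its plug against the stop. I'll back off along the tool axis and check the keeper's numbers.

```bash

echo '[0, 0, -6, 0, 0, 0, 85, 0, 0, -14, 0, 0, 0, 85, 0, 0, -20, 0, 0, 0, 85, 0, 0, -20, 0, 0, 0, 85, 0, 0, -20, 0, 0, 0, 85, 0, 0, -20, 0, 0, 0, 85, 0, 0, -20, 0, 0, 0, 85, 0, 0, 0, 0, 0, 0, 85]' > path.dat && python3 steer.py path.dat
python3 - <<'E'
from h import *; from ik import *
np.set_printoptions(precision=1,suppress=True)
C=cams(); K=np.array([432.3,-253,0]); a=np.radians(-21.7); ky=np.array([np.cos(a),np.sin(a),0]); kx=np.array([-ky[1],ky[0],0])
for n in C: print(n,"fin top corners",[proj(C[n],K+i*15*kx+j*6*ky+[0,0,121]) for i,j in((1,1),(1,-1),(-1,-1),(-1,1))])
for n,(x,y,s) in {"top":(408,184,36),"scene":(368,250,22)}.items():
    f=C[n]["frame"][y:y+s,x:x+s]; m=(f.max(2)<60).astype(np.uint8); k,l,st,ce=cv2.connectedComponentsWithStats(m)
    for i in range(1,k):
        if st[i,4]>20: print(n,st[i]+[x,y,0,0,0],ce[i]+[x,y], cv2.boxPoints(cv2.minAreaRect(np.argwhere(l==i)[:,::-1].astype(np.float32)))+[x,y])
o=arm.observe(); R=Ro.from_euler('xyz',o["tool_rot"],degrees=True)
z=-Z; Rt=Ro.from_matrix(np.c_[np.cross(ky,z),ky,z]); X=K+[0,0,200]
print(o["tool_pos"],R.inv().apply(X-o["tool_pos"]),(R.inv()*tool(90)).as_rotvec(degrees=True),(tool(90).inv()*Rt).as_rotvec(degrees=True),tool(90).inv().apply(X-o["tool_pos"]))
print(ik(X,Rt,o["q"]),ik(K+[0,0,104],Rt,o["q"]))
E
```

```text
t: 14.95
tool_pos: [553.0, 81.7, 231.1]
tool_rot: [179.7, 14.7, 102.2]
ft_force: [1.1, 0.5, 1.1]
width: 85.4
grasp_force: 0.0
scene fin top corners [array([378.1, 252.4]), array([374.2, 253.5]), array([380.5, 259.9]), array([384.6, 258.7])]
top fin top corners [array([423.3, 196.4]), array([421.8, 200.9]), array([433.4, 205.1]), array([434.9, 200.6])]
top [419 198  14   8  71] [425.4 201.5] [[418.6 202. ]
 [420.8 196.5]
 [432.3 201.1]
 [430.1 206.7]]
scene [373 254  10  18 115] [377.8 263.1] [[372.7 270.6]
 [374.2 253.7]
 [382.5 254.5]
 [381.  271.4]]
[551.8  80.5 227.7] [-283.8 -187.3  103.2] [ 0.1 14.8  0.2] [-0.  -0.  33.7] [-301.3 -186.2   27.7]
(array([-24.9,   6.2,  51.9, 107.5,  -5.3,  68.8,   7.3]), np.float64(0.001432580952803827)) (array([-17.2,  15.2,  45.9, 111.5, -12.7,  58.5,  13. ]), np.float64(0.001955024139440813))
```

```bash

echo '[0, 0, 0, 0, 5, 0, 85, 0, 0, 0, 0, 5, 0, 85, 0, 0, 0, 0, 4.8, 0, 85, -15, -10, 0, 0, 0, 0, 85, -26, -16, 2, 0, 0, 0, 85, -26, -16, 2, 0, 0, 0, 85, -26, -16, 2, 0, 0, 0, 85, -26, -16, 2, 0, 0, 0, 85, -26, -16, 2, 0, 0, 0, 85, -26, -16, 2, 0, 0, 0, 85]' > path.dat && python3 steer.py path.dat
echo '[-26, -16, 2, 0, 0, 0, 85, -26, -16, 2, 0, 0, 0, 85, -26, -16, 2, 0, 0, 0, 85, -26, -16, 2, 0, 0, 0, 85, -26, -16, 2, 0, 0, 6.7, 85, 0, 0, 0, 0, 0, 6.7, 85, 0, 0, 0, 0, 0, 6.7, 85, 0, 0, 0, 0, 0, 6.7, 85, 0, 0, 0, 0, 0, 6.7, 85, 0, 0, 0, 0, 0, 0, 85]' > path.dat && python3 steer.py path.dat
cat > kd.py <<'E'
from h import *; from ik import *
import sys
np.set_printoptions(precision=1,suppress=True)
K=np.array([432.3,-253,0]); a=np.radians(-21.7); ky=np.array([np.cos(a),np.sin(a),0])
z=-Z; Rt=Ro.from_matrix(np.c_[np.cross(ky,z),ky,z])
o=arm.observe(); R=Ro.from_euler('xyz',o["tool_rot"],degrees=True)
print(R.inv().apply(K+[0,0,float(sys.argv[1])]-o["tool_pos"]),(R.inv()*Rt).as_rotvec(degrees=True))
E
python3 kd.py 107
```

```text
t: 15.88
tool_pos: [482.0, -111.5, 214.0]
tool_rot: [-179.9, 0.1, 102.2]
ft_force: [0.1, -0.7, -0.3]
width: 85.1
grasp_force: 0.0
t: 16.72
tool_pos: [431.7, -253.7, 204.1]
tool_rot: [-179.9, 0.1, 68.3]
ft_force: [0.1, -0.2, 0.7]
width: 84.7
grasp_force: 0.0
[ 1.1  0.5 97.1] [-0.1  0.1  0. ]
```

```bash

echo '[0.5, 0.3, 12, 0, 0, 0, 70, 0.5, 0.2, 15, 0, 0, 0, 50, 0, 0, 15, 0, 0, 0, 50, 0, 0, 15, 0, 0, 0, 50, 0, 0, 14, 0, 0, 0, 50, 0, 0, 12, 0, 0, 0, 50, 0, 0, 9, 0, 0, 0, 50, 0, 0, 5, 0, 0, 0, 40, 0, 0, 0, 0, 0, 0, 35, 0, 0, 0, 0, 0, 0, 30]' > path.dat && python3 steer.py path.dat 30
echo '[0, 0, 0, 0, 0, 0, 26, 0, 0, 0, 0, 0, 0, 22, 0, 0, 0, 0, 0, 0, 18, 0, 0, 0, 0, 0, 0, 16, 0, 0, 0, 0, 0, 0, 14, 0, 0, 0, 0, 0, 0, 12, 0, 0, 0, 0, 0, 0, 10, 0, 0, 0, 0, 0, 0, 8, 0, 0, 0, 0, 0, 0, 8]' > path.dat && python3 steer.py path.dat 50
python3 kd.py 107
```

```text
t: 17.55
tool_pos: [433.9, -252.8, 108.1]
tool_rot: [-180.0, 0.0, 68.7]
ft_force: [-0.2, 0.2, 0.1]
width: 30.0
grasp_force: 0.0
t: 18.3
tool_pos: [434.0, -252.6, 108.2]
tool_rot: [-180.0, -0.0, 68.7]
ft_force: [-2.7, 1.2, 6.8]
width: 11.6
grasp_force: 49.0
[-1.  -1.5  1.2] [-0.  -0.   0.4]
```

```bash
sed -i 's/^seat=.*72.\]);/seat=np.array([585.1,-70.3,73.5]);/' ik.py
echo '[0, 0, -4, 0, 0, 0, 8, 0, 0, -10, 0, 0, 0, 8, 0, 0, -18, 0, 0, 0, 8, 0, 0, -22, 0, 0, 0, 8, 0, 0, -25, 0, 0, 0, 8, 0, 0, -25, 0, 0, 0, 8, 0, 0, -25, 0, 0, 0, 8, 0, 0, -20, 0, 0, 0, 8, 0, 0, -12, 0, 0, 0, 8, 0, 0, -4, 0, 0, 0, 8]' > path.dat && python3 steer.py path.dat 50
cat > pd.py <<'E'
from h import *; from ik import *
import sys
np.set_printoptions(precision=1,suppress=True)
zs=-np.sin(np.radians(15))*u+np.cos(np.radians(15))*Z
roof=seat+60.5*ax+22*zs
o=arm.observe(); R=Ro.from_euler('xyz',o["tool_rot"],degrees=True)
X=roof+38.2*zs+float(sys.argv[1])*zs; Rt=tool(75)
print(roof,X,R.inv().apply(X-o["tool_pos"]),(R.inv()*Rt).as_rotvec(degrees=True),"after yaw",tool(90).inv().apply(X-o["tool_pos"]))
if len(sys.argv)>2: print(*ik(X,Rt,o["q"]),*ik(X-float(sys.argv[1])*zs,Rt,o["q"]))
E
python3 pd.py 110 1
```

```text
t: 19.13
tool_pos: [434.6, -253.3, 275.6]
tool_rot: [179.8, -0.1, 68.6]
ft_force: [-0.4, 0.4, -3.3]
width: 11.9
grasp_force: 48.9
[574.1 -18.7 110.4] [582.1 -56.2 253.6] [237.2  65.5  22.4] [  4.6  14.6 -33.1] after yaw [162.1 185.3  22. ]
[-21.1  18.9  36.4  89.2 -24.1  84.   31.1] 0.0017250307637802246 [-20.2  23.2  32.2  95.9 -26.7  73.3  32.7] 0.001630732743417316
```

```bash

echo '[0, 0, 0, 0, 0, -4, 8, 0, 0, 0, 0, 0, -5, 8, 0, 0, 0, 0, 0, -5, 8, 0, 0, 0, 0, 0, -5, 8, 0, 0, 0, 0, 0, -5, 8, 0, 0, 0, 0, 0, -5, 8, 0, 0, 0, 0, 0, -4.4, 8, 0, 0, 0, 0, 0, 0, 8]' > path.dat && python3 steer.py path.dat 50
echo '[10, 11, 0, 0, 0, 0, 8, 18, 21, 0, 0, 0, 0, 8, 20, 23, 0, 0, 0, 0, 8, 20, 23, 0, 0, 0, 0, 8, 20, 23, 0, 0, 0, 0, 8, 20, 23, 0, 0, 0, 0, 8, 20, 23, 0, 0, 0, 0, 8, 18, 20, 0, 0, 0, 0, 8, 12, 13, 0, 0, 0, 0, 8, 4, 5, 0, 0, 0, 0, 8]' > path.dat && python3 steer.py path.dat 50
echo '[0, 0, 0, 0, 3, 0, 8, 0, 0, 0, 0, 4, 0, 8, 0, 0, 0, 0, 4, 0, 8, 0, 0, 0, 0, 4, 0, 8, 0, 0, 0, 0, 0, 0, 8, 0, 0, 0, 0, 0, 0, 8]' > path.dat && python3 steer.py path.dat
python3 pd.py 60
python3 - <<'E'
from h import *
C=cams()
a=C["top"]["frame"][120:190,280:380]; b=C["scene"]["frame"][160:250,300:400]
cv2.imwrite("pics/kp.png",cv2.resize(np.vstack([a,b]),None,fx=3.7,fy=3.7,interpolation=cv2.INTER_CUBIC))
E
```

```text
t: 19.8
tool_pos: [433.6, -252.6, 272.5]
tool_rot: [-179.9, -0.0, 102.3]
ft_force: [0.2, 0.3, -2.0]
width: 11.8
grasp_force: 48.9
t: 20.63
tool_pos: [582.2, -51.6, 272.1]
tool_rot: [-179.9, -0.0, 102.2]
ft_force: [-0.3, -0.4, -2.4]
width: 11.3
grasp_force: 48.9
t: 21.13
tool_pos: [580.6, -57.8, 272.6]
tool_rot: [-179.9, -14.8, 101.8]
ft_force: [-0.1, -0.5, -1.6]
width: 11.4
grasp_force: 49.0
[574.1 -18.7 110.4] [579.4 -43.6 205.3] [-3.5  1.9 68.7] [-0.   0.2 -0.2] after yaw [14.2  1.8 67.3]
```

View pics/kp.png

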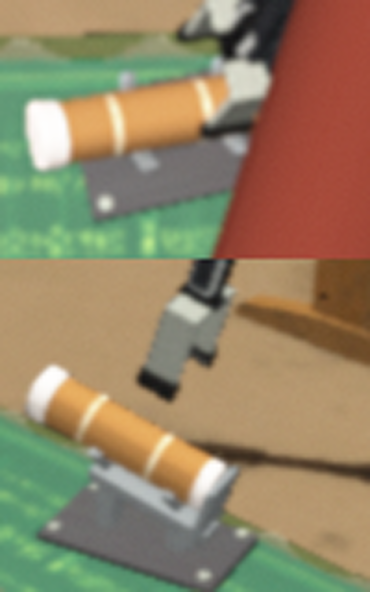

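The keeper hangs tilted, straight above the gap. Its near foot is at scene crop (137,378) to (173,397), and the cap is at top crop (45,133). I'll check both against the predictions.

```bash
python3 - <<'E'
from h import *; from ik import *
np.set_printoptions(precision=1,suppress=True)
C=cams(); o=arm.observe(); R=Ro.from_euler('xyz',o["tool_rot"],degrees=True); A=R.as_matrix()
T,S=C["top"],C["scene"]
kb=o["tool_pos"]+108.2*A[:,2]  # keeper base centre
print("near foot outer bottom",[proj(S,kb+i*17*A[:,0]-38*A[:,1]) for i in(1,-1)], "far foot",[proj(S,kb+i*17*A[:,0]+38*A[:,1]) for i in(1,-1)])
for nm,c in(("top",T),("scene",S)):
    print(nm,"cap face centre",proj(c,seat+170*ax),"cap centre mid",proj(c,seat+161*ax), "plug", proj(c,seat+3*ax))
    p=proj(c,seat+161*ax).astype(int); x0,y0=p-16; f=c["frame"][y0:y0+32,x0:x0+32]; h=cv2.cvtColor(f,cv2.COLOR_BGR2HSV)
    m=((h[...,1]<45)&(h[...,2]>170)).astype(np.uint8); k,l,st,ce=cv2.connectedComponentsWithStats(m); i=1+np.argmax(st[1:,4]); print(st[i]+[x0,y0,0,0,0],ce[i]+[x0,y0])
    # white seam bands / tube edges
    # brown tube edge midpoints across axis at s=120 
    for s in(75,110,140):
        q=seat+s*ax; L=[proj(c,q+t*w) for t in np.linspace(-32,32,65)]
        v=cv2.remap(cv2.cvtColor(c["frame"],cv2.COLOR_BGR2HSV),np.float32(L)[:,0].reshape(1,-1),np.float32(L)[:,1].reshape(1,-1),0)[0]
        b=np.flatnonzero((v[:,0]<22)&(v[:,1]>90)&(v[:,2]>90)); 
        if nm=="top": print(s,b.min()-32,b.max()-32)
E
```

```text
near foot outer bottom [array([335.3, 193. ]), array([345.4, 198.5])] far foot [array([347.2, 182.4]), array([356.9, 187.7])]
top cap face centre [289.  157.2] cap centre mid [292.4 156.6] plug [350.4 146.8]
[287 147  12  19 193] [292.3 156. ]
75 -19 23
110 -19 23
140 -19 23
scene cap face centre [310.9 194.9] cap centre mid [313.3 196.3] plug [357.3 221.3]
[307 189  11  14  79] [311.6 195. ]
```

```bash

echo '[-0.5, 0.3, 6, 0, 0, 0, 8, -0.5, 0.3, 8, 0, 0, 0, 8, -0.5, 0.3, 8, 0, 0, 0, 8, -0.5, 0.3, 8, 0, 0, 0, 8, -0.5, 0.3, 8, 0, 0, 0, 8, -0.5, 0.3, 4, 0, 0, 0, 8, 0, 0, 0, 0, 0, 0, 8, 0, 0, 0, 0, 0, 0, 8]' > path.dat && python3 steer.py path.dat 50
python3 pd.py 0
python3 - <<'E'
from h import *; from ik import *
np.set_printoptions(precision=1,suppress=True)
C=cams(); o=arm.observe(); R=Ro.from_euler('xyz',o["tool_rot"],degrees=True); A=R.as_matrix()
kb=o["tool_pos"]+108.2*A[:,2]
def blobs(im,p,r,thr=60):
    x0,y0=np.array(p).astype(int)-r; f=im[y0:y0+2*r,x0:x0+2*r]; m=(f.max(2)<thr).astype(np.uint8); k,l,st,ce=cv2.connectedComponentsWithStats(m)
    for i in range(1,k):
        if st[i,4]>8: print("  ",st[i]+[x0,y0,0,0,0],ce[i]+[x0,y0])
# reference: initial picture, keeper at its measured pose
K=np.array([432.3,-253,0]); a=np.radians(-21.7); ky=np.array([np.cos(a),np.sin(a),0]); kx=np.array([-ky[1],ky[0],0])
for nm in("top","scene"):
    im=cv2.imread(f"pics/{nm}0.png")
    for sg in(-1,1):
        p=proj(C[nm],K+sg*38*ky+[0,0,5]); print("ref",nm,sg,p); blobs(im,p,10)
        p=proj(C[nm],kb+sg*38*A[:,1]+5*-A[:,2]); print("now",nm,sg,p); blobs(C[nm]["frame"],p,10)
E
```

```text
t: 22.0
tool_pos: [581.1, -47.3, 231.4]
tool_rot: [-180.0, -15.0, 102.1]
ft_force: [0.2, 0.1, -1.1]
width: 11.1
grasp_force: 48.9
[574.1 -18.7 110.4] [576.2 -28.4 147.3] [-2.9 -0.8 86.3] [-0.   0.   0.1] after yaw [19.5 -0.8 84.1]
ref top -1 [414.9 219.1]
now top -1 [336.6 159.6]
   [331 157  10   3  17] [335.7 158.3]
ref top 1 [424. 193.]
   [419 198  14   4  37] [424.6 199.9]
now top 1 [329.6 130.8]
   [336 133   3   7  19] [337.1 136.3]
ref scene -1 [363.5 295.6]
   [361 290   8   9  24] [364.4 294.2]
now scene -1 [338.4 205.8]
   [335 201   9   7  29] [338.6 204.4]
ref scene 1 [387.9 287.5]
   [383 285   7   7  13] [386.6 288.8]
now scene 1 [350.  194.9]
```

```bash

echo '[-1.5, -0.4, 4, 0, 0, 0, 8, -1.4, -0.4, 5, 0, 0, 0, 8, 0, 0, 5, 0, 0, 0, 8, 0, 0, 5, 0, 0, 0, 8, 0, 0, 0, 0, 0, 0, 8]' > path.dat && python3 steer.py path.dat 50
echo '[0, 0, 5, 0, 0, 0, 8, 0, 0, 5, 0, 0, 0, 8, 0, 0, 0, 0, 0, 0, 8]' > path.dat && python3 steer.py path.dat
echo '[0, 0, 6, 0, 0, 0, 8, 0, 0, 6, 0, 0, 0, 8, 0, 0, 6, 0, 0, 0, 8, 0, 0, 0, 0, 0, 0, 8]' > path.dat && python3 steer.py path.dat
python3 pd.py 0
```

```text
t: 22.52
tool_pos: [579.3, -44.8, 211.2]
tool_rot: [-179.9, -15.0, 102.1]
ft_force: [0.3, -0.2, -2.3]
width: 11.4
grasp_force: 48.9
t: 22.77
tool_pos: [578.9, -42.3, 201.8]
tool_rot: [-179.9, -15.0, 102.1]
ft_force: [-0.7, 1.4, -2.5]
width: 11.4
grasp_force: 48.9
t: 23.1
tool_pos: [577.7, -37.7, 184.0]
tool_rot: [-179.9, -15.0, 102.1]
ft_force: [-0.7, -0.7, -2.4]
width: 11.3
grasp_force: 48.9
[574.1 -18.7 110.4] [576.2 -28.4 147.3] [-0.5  0.6 37.9] [-0.1 -0.   0.1] after yaw [ 9.4  0.5 36.7]
```

No contact on the way down, so the legs are astride. I'll carry on, slowing near the tube.

```bash

echo '[0, 0.3, 6, 0, 0, 0, 8, 0, 0.3, 6, 0, 0, 0, 8, 0, 0, 6, 0, 0, 0, 8, 0, 0, 6, 0, 0, 0, 8, 0, 0, 0, 0, 0, 0, 8]' > path.dat && python3 steer.py path.dat 50
echo '[0, 0, 4, 0, 0, 0, 8, 0, 0, 3, 0, 0, 0, 8, 0, 0, 0, 0, 0, 0, 8]' > path.dat && python3 steer.py path.dat
echo '[0, 0, 2, 0, 0, 0, 8, 0, 0, 1.5, 0, 0, 0, 8, 0, 0, 0, 0, 0, 0, 8]' > path.dat && python3 steer.py path.dat
python3 pd.py 0
```

```text
t: 23.52
tool_pos: [577.0, -31.5, 160.8]
tool_rot: [-179.9, -15.0, 102.1]
ft_force: [-1.6, 0.4, -1.8]
width: 11.5
grasp_force: 48.9
t: 23.77
tool_pos: [577.1, -30.2, 155.0]
tool_rot: [-180.0, -15.0, 102.1]
ft_force: [0.5, -0.4, -2.8]
width: 11.3
grasp_force: 49.0
t: 24.02
tool_pos: [577.0, -29.4, 152.0]
tool_rot: [-180.0, -15.0, 102.1]
ft_force: [-0.3, -0.7, -1.7]
width: 11.4
grasp_force: 49.0
[574.1 -18.7 110.4] [576.2 -28.4 147.3] [-0.1 -0.6  4.8] [-0.  -0.   0.1] after yaw [ 1.2 -0.6  4.7]
```

```bash

echo '[0, 0, 1.5, 0, 0, 0, 8, 0, 0, 1, 0, 0, 0, 8, 0, 0, 0, 0, 0, 0, 8]' > path.dat && python3 steer.py path.dat
echo '[0, 0, 1, 0, 0, 0, 8, 0, 0, 0, 0, 0, 0, 8, 0, 0, 0, 0, 0, 0, 8]' > path.dat && python3 steer.py path.dat
echo '[0, 0, 0.8, 0, 0, 0, 8, 0, 0, 0, 0, 0, 0, 8, 0, 0, 0, 0, 0, 0, 8]' > path.dat && python3 steer.py path.dat
python3 pd.py 0
```

```text
t: 24.27
tool_pos: [576.9, -28.7, 149.6]
tool_rot: [-180.0, -15.0, 102.1]
ft_force: [-0.0, -0.4, -2.2]
width: 11.9
grasp_force: 49.0
t: 24.52
tool_pos: [576.9, -28.6, 148.8]
tool_rot: [-180.0, -15.0, 102.1]
ft_force: [0.9, -0.1, -2.0]
width: 11.6
grasp_force: 49.0
t: 24.77
tool_pos: [576.8, -28.4, 148.0]
tool_rot: [-180.0, -15.0, 102.1]
ft_force: [0.5, 0.4, -2.4]
width: 11.3
grasp_force: 49.0
[574.1 -18.7 110.4] [576.2 -28.4 147.3] [-0.1 -0.6  0.7] [-0.  -0.   0.1] after yaw [ 0.1 -0.6  0.7]
```

```bash

echo '[0, 0, 0.8, 0, 0, 0, 8, 0, 0, 0, 0, 0, 0, 8, 0, 0, 0, 0, 0, 0, 8]' > path.dat && python3 steer.py path.dat
echo '[0, 0, 0.8, 0, 0, 0, 8, 0, 0, 0, 0, 0, 0, 8, 0, 0, 0, 0, 0, 0, 8]' > path.dat && python3 steer.py path.dat
echo '[0, 0, 0.7, 0, 0, 0, 8, 0, 0, 0, 0, 0, 0, 8, 0, 0, 0, 0, 0, 0, 8]' > path.dat && python3 steer.py path.dat
```

```text
t: 25.02
tool_pos: [576.8, -28.2, 147.2]
tool_rot: [-180.0, -15.0, 102.1]
ft_force: [-0.3, -0.6, -2.7]
width: 10.9
grasp_force: 49.0
t: 25.27
tool_pos: [576.8, -28.0, 146.4]
tool_rot: [-180.0, -15.0, 102.1]
ft_force: [1.3, -1.0, -2.3]
width: 11.3
grasp_force: 49.0
t: 25.52
tool_pos: [576.7, -27.8, 145.8]
tool_rot: [-180.0, -15.0, 102.1]
ft_force: [-0.3, 0.3, -1.5]
width: 11.8
grasp_force: 49.1
```

```bash

echo '[0, 0, 0.7, 0, 0, 0, 8, 0, 0, 0, 0, 0, 0, 8, 0, 0, 0, 0, 0, 0, 8]' > path.dat && python3 steer.py path.dat
echo '[0, 0, 0.7, 0, 0, 0, 8, 0, 0, 0, 0, 0, 0, 8, 0, 0, 0, 0, 0, 0, 8]' > path.dat && python3 steer.py path.dat
python3 -c "
from h import *
[print(arm.observe()['ft_force'].round(1)) or read_camera('top') for _ in range(3)]"
```

```text
t: 25.77
tool_pos: [576.8, -27.8, 145.6]
tool_rot: [180.0, -15.0, 102.1]
ft_force: [-1.8, -0.0, 4.9]
width: 11.5
grasp_force: 49.9
t: 26.02
tool_pos: [576.9, -27.8, 145.5]
tool_rot: [180.0, -15.0, 102.1]
ft_force: [-4.1, -1.7, 10.8]
width: 11.8
grasp_force: 50.9
[-4.1 -1.7 10.8]
[-4.4 -2.4  9.7]
[-3.6 -1.3  9.4]
```

```bash

echo '[0, 0, -0.7, 0, 0, 0, 8, 0, 0, 0, 0, 0, 0, 8, 0, 0, 0, 0, 0, 0, 8]' > path.dat && python3 steer.py path.dat 20
echo '[0, 0, 0, 0, 0, 0, 12, 0, 0, 0, 0, 0, 0, 14, 0, 0, 0, 0, 0, 0, 17, 0, 0, 0, 0, 0, 0, 21, 0, 0, 0, 0, 0, 0, 28, 0, 0, 0, 0, 0, 0, 36, 0, 0, 0, 0, 0, 0, 44, 0, 0, 0, 0, 0, 0, 50, 0, 0, 0, 0, 0, 0, 50]' > path.dat && python3 steer.py path.dat 20
echo '[0, 0, -3, 0, 0, 0, 50, 0, 0, -8, 0, 0, 0, 50, 0, 0, -14, 0, 0, 0, 50, 0, 0, -18, 0, 0, 0, 50, 0, 0, -20, 0, 0, 0, 50, 0, 0, -20, 0, 0, 0, 50, 0, 0, -20, 0, 0, 0, 50, 0, 0, -20, 0, 0, 0, 50, 0, 0, -20, 0, 0, 0, 50, 0, 0, 0, 0, 0, 0, 50]' > path.dat && python3 steer.py path.dat 20
```

```text
t: 26.42
tool_pos: [576.9, -27.8, 145.6]
tool_rot: [180.0, -15.0, 102.1]
ft_force: [-2.5, -1.4, 6.6]
width: 11.2
grasp_force: 50.3
t: 27.17
tool_pos: [576.7, -27.6, 145.1]
tool_rot: [-180.0, -15.0, 102.1]
ft_force: [0.9, 0.2, -0.2]
width: 50.2
grasp_force: 0.0
t: 28.0
tool_pos: [585.8, -66.2, 288.6]
tool_rot: [179.6, -14.9, 102.0]
ft_force: [0.6, -1.0, 0.8]
width: 50.0
grasp_force: 0.0
```

```bash

echo '[-20, 0, -10, 0, 0, 0, 50, -20, 0, -10, 0, 0, 0, 50, -20, -10, -10, 0, 0, 0, 50, -20, -20, -10, 0, 0, 0, 50, -20, -20, -10, 0, 0, 0, 50, -20, -20, -10, 0, 0, 0, 50, -20, -20, 0, 0, 0, 0, 50, -10, -10, 0, 0, 0, 0, 50, 0, 0, 0, 0, 0, 0, 50, 0, 0, 0, 0, 0, 0, 50]' > path.dat && python3 steer.py path.dat 20
python3 - <<'E'
from h import *; from ik import *
np.set_printoptions(precision=1,suppress=True)
zs=-np.sin(np.radians(15))*u+np.cos(np.radians(15))*Z
seat=seat-[0,0,1.5]; roof=seat+60.5*ax+22*zs
for rep in range(2):
  C=cams()
  for nm in("scene","top"):
    im=C[nm]["frame"]; h=cv2.cvtColor(im,cv2.COLOR_BGR2HSV)
    print(nm,"fin base/top",proj(C[nm],roof+6*zs),proj(C[nm],roof+51*zs),"cap mid",proj(C[nm],seat+161*ax),"near foot",proj(C[nm],roof-70*zs-38*w+5*zs))
    for lab,X,m in(("black",roof+28*zs,(im.max(2)<60)),("foot",roof-65*zs-38*w,(im.max(2)<60)),("cap",seat+161*ax,(h[...,1]<45)&(h[...,2]>170))):
        x0,y0=proj(C[nm],X).astype(int)-14; k,l,st,ce=cv2.connectedComponentsWithStats(m[y0:y0+28,x0:x0+28].astype(np.uint8))
        for i in range(1,k):
            if st[i,4]>10: print("  ",lab,st[i]+[x0,y0,0,0,0],ce[i]+[x0,y0])
E
```

```text
t: 28.83
tool_pos: [520.1, -241.8, 302.8]
tool_rot: [180.0, -15.0, 102.0]
ft_force: [-0.8, -0.1, 0.6]
width: 49.9
grasp_force: 0.0
scene fin base/top [343.5 205.4] [347.6 193.7] cap mid [313.3 196.7] near foot [331.3 228.8]
   black [339 193  12  15 108] [344.9 200. ]
   foot [327 224  10   8  36] [331.8 227.6]
   cap [307 189  11  14  80] [311.7 195. ]
top fin base/top [332.6 147.3] [337.3 142.1] cap mid [292.5 156.7] near foot [329.  168.5]
   black [328 141  14   9  86] [334.3 145. ]
   foot [324 166  11   3  19] [328.6 166.9]
   cap [287 147  12  19 193] [292.3 156. ]
scene fin base/top [343.5 205.4] [347.6 193.7] cap mid [313.3 196.7] near foot [331.3 228.8]
   black [339 193  12  15 109] [344.8 200. ]
   foot [327 224  10   8  38] [331.8 227.7]
   cap [307 189  11  14  80] [311.7 195. ]
top fin base/top [332.6 147.3] [337.3 142.1] cap mid [292.5 156.7] near foot [329.  168.5]
   black [328 141  14   9  85] [334.2 145.1]
   foot [324 166  11   3  19] [328.6 166.9]
   cap [287 147  12  19 193] [292.3 156. ]
```

The fin, near foot and cap are all where they should be in both views and aren't moving. The cap hasn't moved since before the keeper went on, so I'm handing in.

```bash
python3 -c "
from plant import arm, read_camera
print(arm.sign_off())"
```

```text
the job is handed in; nothing more can be done
None
```

The tube is lying in the cradle with its plain end against the stop, the keeper hangs astride it between the saddles with the gripper clear, and the job was handed in at about 29 s; no verdict came back.

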